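# Shut and lock the card-index cabinet

### The job

Shut up the card-index cabinet on the desk: with the fingertips, push the yellow and the blue drawer fully home, in either order, and only then push the red slide on the cabinet's top all the way to the red dot to lock them. Only push: do not pinch the drawer fronts or the slide's grip, do not pull the drawers out further, and leave the mug, the stapler, the glue bottle and the rubber stamp where they stand.

Things in the scene. Friction and masses are not known exactly. Their poses are not given: they have to be found in the camera images.
- cabinet: navy card-index cabinet fixed to the desk, 220 mm deep (its x), 270 wide (its y), top 120 above the desk; two drawers side by side. Origin: centre of its underside. Its x axis points from the drawer fronts to its back (the way to push a drawer home), y along the fronts towards the yellow drawer, z up. The fronts face the robot's right (world -y), turned by up to 5 degrees inward or 25 outward
- yellow_drawer (a joint): how far the yellow drawer stands out of the cabinet, m: 0 fully home (a hard stop), at most 0.13. Slides along the cabinet's x with about 3 N of friction (a little more when pushed fast) and stays where it is left
- blue_drawer (a joint): the same for the blue drawer
- yellow_face (a point): (sizes in mm) point on the outer face of the yellow drawer's front, in the middle of its width, 90 above the desk; moves with the drawer. When home it lies at x -110, y +67 in the cabinet's frame. The front is a flat upright panel 131 wide, 15 thick, from 4 to 117 above the desk; a steel pull lip stands 9 out of it, 70 wide, at 20 to 28 above the desk, and a flat label holder (2 thick) sits in the middle. Index cards fill the tray behind it, their tops about 89 above the desk
- blue_face (a point): the same point of the blue drawer's front, an equal panel; when home at x -110, y -67 mm in the cabinet's frame
- lock_slide (a joint): travel of the red lock slide, m: 0 at the green dot, 0.09 at the stop by the red dot (locked). It slides along the cabinet's -y (away from the yellow drawer's side) with about 2 N of friction and stays where it is left. It moves freely at all times: it is the user who must shut the drawers first
- grip_mid (a point): (sizes in mm) centre of the slide's red grip, 138 above the desk; the grip is a block 36 long along the cabinet's y, 22 wide along its x, from 127 to 152 above the desk, standing in a low aluminium track (34 wide, top at 126 above the desk). At x +10 in the cabinet's frame; y +45 at the green dot, -45 when locked
- mug: (sizes in mm) white mug, 76 across, 90 high, loose on the desk, to be left alone; origin at the centre of its underside
- stapler: (sizes in mm) black and red stapler, 135 long (its x), 34 wide, 49 high, loose on the desk, to be left alone; origin at the centre of its underside
- glue: (sizes in mm) white glue bottle with an orange cap, 44 across, 85 high, loose on the desk, to be left alone; origin at the centre of its underside
- stamp: (sizes in mm) rubber stamp, 22 x 40, 50 high, loose on the cabinet's top near its back edge, to be left alone; origin at the centre of its underside

How it is judged:
By the outcome, as a careful person would: the job done as asked, in the order asked, and still so for the second after the job is handed in, with the robot touching nothing.
It also fails if it takes over 54 s, if anything falls off the work surface, if the arm or the gripper's body presses on something with over 40 N, if the wrist force passes 120 N, or if a joint passes its speed limit or range.

### The arm

A 6-joint arm with a two-finger parallel gripper is mounted at the origin on the work surface. World frame = base frame: x ahead of the robot, y to its left, z up, the work surface at z = 0. Lengths are in m, angles in rad, forces in N, time in s.
With the tool pointing down it reaches from about 0.275 to 0.75 m from the base axis. Payload 10.2 kg.
Tool frame: the origin (TCP) lies at the very end of the fingers, on their centre line; the grasp point (between the pads) lies 19 mm behind it (bot.tcp_to_grasp is the distance from the TCP to the grasp point, in m); z points along the fingers, y is the line along which they close (so a half turn about z gives the same grasp; the last joint's range is limited). The gripper opens to 88 mm and grips with 3 to 60 N. Pads are 18 mm wide; open, the fingers measure 123 mm over their backs; the gripper's body (75 mm by 187 mm) begins 45 mm behind the grasp point.
Start: joints at [-1.346, 0.313, 1.498, -0, 1.331, -0.223], TCP at [0.227, -0.473, 0.239] pointing down, gripper open.
Joint ranges: [-2.94, 2.94], [-0.97, 2.17], [0.19, 2.56], [-1.23, 4.37], [0.02, 3.11], [-2.88, 2.88]. Speed limits (rad/s): [2.39, 2.39, 3.01, 3.14, 3.14, 3.14].

### API

Orientations are given as a 3x3 rotation matrix whose columns are the frame's x, y, z axes.
In Python, from plant import bot gives the robot as it stands. The module is installed in compiled form; this text tells all that it offers.
- The arm moves only by the tool arm_command, never from a script. Its argument "deltas" is a list of rows, each a list of 3 entries, a list of its own where there are three numbers: the finger opening in mm, from 0 to 88.1, then the shift along the world's x, y, z as a fraction of full scale, then the turn, a rotation vector about the world's x, y, z as a fraction of full scale. A call has 1 to 5 rows; each row is the pose to reach, as a shift and turn from the pose commanded when the call began; what a row does not reach only later rows make up. Full scale, the value 1, is 0.4 m for a shift and 45 degrees for a turn. A row lasts 1/10 s, in which the tool goes at most 50 mm and 8.59 degrees, less where a joint would pass 70% of its speed; a pose out of reach is approached as far as the arm can. A call with a number of a shift or a turn outside -1 to 1 is refused whole. A call with a gripper value outside its range is refused whole. The fingers move at their own pace and stop on an object; "newtons" is the grip in N (left out, the last holds). Time passes only in rows, so rows that repeat a pose let the fingers close. It gives the time, the measured TCP pose, the force, the opening and the grip force at its end, in the units of the state.
- bot.get_obs(): the state, without advancing time (a new reading comes with each control period).
- bot.get_image(name): name is "scene" or "top"; returns a dict with "frame" (480x640x3 uint8, red, green, blue), "K" (3x3 intrinsics, pixels), "rvec" (rotation vector, rad) and "tvec" (3), from world to camera coordinates, as OpenCV has them. Camera axes: x right, y down, z forward; pixel columns grow to the right and rows downward; lengths in m; the calibration is good to about 2 mm. A picture is of the moment at which its call begins. There is no depth.
- bot.hand_in(): hands the job in; it is judged then, once.
The state is a dict: "t": time; "q": joint angles; "joint_vel": joint speeds; "joint_efforts": joint torques, N m; "tcp_pos": TCP position; "eef_rot": TCP orientation; "force": force on the tool from outside, world axes, zero at the start; "ft_torque": the same for the moment, N m; "gripper_width": finger opening in m; "finger_force": force on a finger pad.
Only numpy, scipy, OpenCV 4.12 (cv2) and the standard library are available. Lean on these libraries where they do the work, as an engineer would, in place of code of your own. Each camera call takes 0.05 s, during which the arm holds its last target. There are 200 camera calls.

## Working session

There is one attempt and no reset: what is moved stays moved. The work goes in short steps, Python scripts to look and compute and a tool call to move; the robot and the scene stay as the last step left them, time stands still between calls to the robot, and variables do not carry over. Pictures are saved under pics/ and viewed, at most 10 in all, crops included, and the job is handed in when it is done.

Besides the shell and the picture viewer there is one more tool, called after "Request:" in YAML: its name, and indented under it one key for each argument. arm_command: Moves the arm, as the interface text tells. Its arguments: {"type":"object","properties":{"deltas":{"type":"array"},"newtons":{"type":"number"}},"required":["deltas"]}

```bash
mkdir -p pics; cat > h.py <<'E'
import numpy as np, cv2
from plant import bot
def shot(name,fn=None):
    d=bot.get_image(name)
    if fn: cv2.imwrite('pics/'+fn,d['frame'][:,:,::-1])
    return d
def ray(d,u,v,z):
    R=cv2.Rodrigues(np.array(d['rvec'],float))[0];t=np.array(d['tvec'],float).ravel()
    c=-R.T@t; r=R.T@np.linalg.inv(np.array(d['K']))@np.array([u,v,1.])
    return c+r*(z-c[2])/r[2]
E
python3 - <<'E'
from h import *
for n in('scene','top'):
    d=shot(n,n+'0.png'); np.savez(n+'0.npz',**d)
    R=cv2.Rodrigues(np.array(d['rvec'],float))[0];print(n,-R.T@np.array(d['tvec']).ravel())
o=bot.get_obs();print(o['t'],o['tcp_pos'],o['eef_rot'],o['gripper_width'])
E
```

```text
scene [ 1.09222211 -0.19107319  0.86662749]
top [ 0.40507696 -0.00604118  0.98560509]
0.1 [ 0.22724632 -0.47303995  0.2382423 ] [[ 9.01393886e-01  4.32999996e-01 -2.56315983e-04]
 [ 4.33000014e-01 -9.01393305e-01  1.04775574e-03]
 [ 2.22636720e-04 -1.05542544e-03 -9.99999418e-01]] 0.08846704109775459
```

View pics/top0.png

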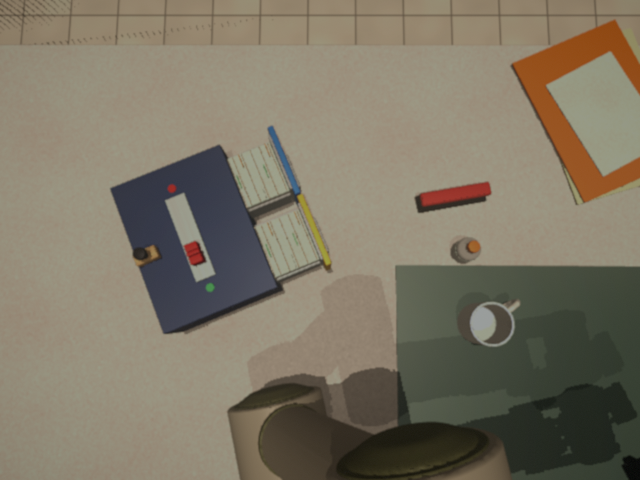

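View pics/scene0.png

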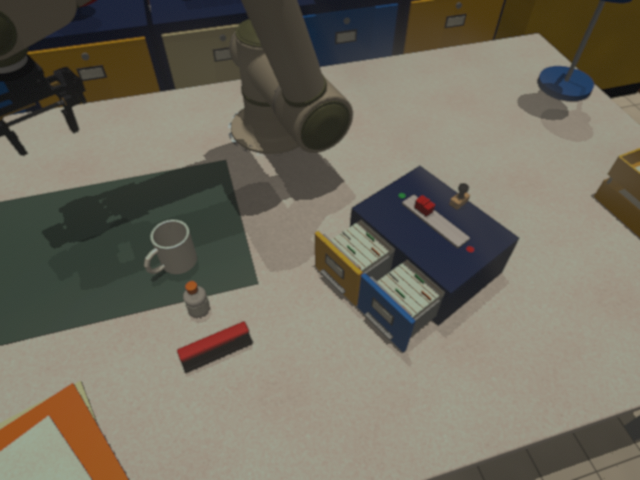

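The top view shows the cabinet with corners at about (111,188), (221,146), (281,291) and (165,332). The yellow front runs (300,196)-(328,268), the blue front (270,128)-(298,193), and the grip is at (195,253). The mug (490,323), glue bottle (466,249) and stapler (455,196) stand to the right in the picture, in front of the drawers.

```bash
cat >> h.py <<'E'
def blobs(d,lo,hi,amin=15):
    m=cv2.inRange(cv2.cvtColor(d['frame'],cv2.COLOR_RGB2HSV),np.array(lo),np.array(hi))
    n,l,s,c=cv2.connectedComponentsWithStats(m)
    return [(c[i],s[i,4],cv2.minAreaRect(np.argwhere(l==i)[:,::-1].astype(np.float32))) for i in range(1,n) if s[i,4]>=amin]
def measure(d):
    out={}
    for n,lo,hi,z in(('yellow',(20,150,90),(32,255,255),.117),('blue',(100,150,110),(115,255,255),.117),('red',(0,160,110),(8,255,255),.152),('red2',(172,160,110),(180,255,255),.152),('green',(50,120,80),(80,255,255),.12)):
        for c,a,r in blobs(d,lo,hi):
            if c[0]<350: print(n,c.round(1),a,[x for x in np.round(r[1],1)],'world',ray(d,*c,z).round(4), 'box',[ray(d,*p,z)[:2].round(3).tolist() for p in cv2.boxPoints(r)])
E
python3 - <<'E'
from h import *
d=dict(np.load('top0.npz'))
measure(d)
for p in((111,188),(221,146),(281,291),(165,332)): print(ray(d,*p,.12).round(4))
for p,z in(((172,188),.122),((210,287),.122),((466,249),0.06),((490,323),.09),((417,205),.04),((490,190),.04),((146,255),.14)): print(p,ray(d,*p,z).round(4))
E
```

```text
yellow [314.3 229.9] 366 [np.float64(75.8), np.float64(6.2)] world [0.5474 0.0106 0.117 ] box [[0.606, 0.041], [0.611, 0.031], [0.49, -0.019], [0.486, -0.009]]
red [171.6 188. ] 43 [np.float64(6.4), np.float64(6.4)] world [0.611  0.2473 0.152 ] box [[0.611, 0.255], [0.619, 0.248], [0.611, 0.24], [0.603, 0.247]]
red [193.3 252.6] 236 [np.float64(20.1), np.float64(12.0)] world [0.5032 0.207  0.152 ] box [[0.515, 0.223], [0.522, 0.204], [0.491, 0.192], [0.484, 0.21]]
green [210.2 286.4] 17 [np.float64(5.0), np.float64(4.0)] world [0.45   0.1845 0.12  ] box [[0.454, 0.188], [0.454, 0.182], [0.446, 0.181], [0.446, 0.188]]
[0.6186 0.3619 0.12  ]
[0.6941 0.174  0.12  ]
[0.443  0.0655 0.12  ]
[0.374  0.2572 0.12  ]
(172, 188) [0.6185 0.2557 0.122 ]
(210, 287) [0.4489 0.1844 0.122 ]
(466, 249) [ 0.5229 -0.2621  0.06  ]
(490, 323) [ 0.3917 -0.2906  0.09  ]
(417, 205) [ 0.6077 -0.1792  0.04  ]
(490, 190) [ 0.6368 -0.3159  0.04  ]
(146, 255) [0.5003 0.2885 0.14  ]
```

Request:
arm_command:
  deltas:
    - [0,[0.09,0.1,0],[0,0,0.18]]
    - [0,[0.18,0.2,0],[0,0,0.36]]
    - [0,[0.27,0.3,0],[0,0,0.54]]
    - [0,[0.36,0.4,0],[0,0,0.72]]
    - [0,[0.43,0.5,0],[0,0,0.9]]

```text
t: 0.6
tcp_pos: [0.392, -0.2828, 0.2385]
eef_rot: [[0.399, 0.917, -0.0], [0.917, -0.399, 0.0], [0.0, -0.0, -1.0]]
force: [1.3, -0.9, 0.4]
gripper_width: 0.0502
finger_force: 0.0
```

```bash
python3 - <<'E'
from h import *
d=dict(np.load('top0.npz'))
m=cv2.cvtColor(d['frame'],cv2.COLOR_RGB2HSV); print(m[160,282:288],m[165,180])
for c,a,r in blobs(d,(100,150,90),(125,255,255),40): print(c,a,r)
X=np.array([-.39,.921]);Y=np.array([-.921,-.39]);O=np.array([.5345,.213])
def cab(p): q=p[:2]-O; return np.round([q@X,q@Y],4)
for p in((270,128),(298,193),(300,196),(328,268),(314.3,229.9)): print(p,cab(ray(d,*p,.117)))
print('grip',cab(ray(d,193.3,252.6,.148)))
E
```

```text
[[104 136 129]
 [104 139 134]
 [104 139 132]
 [104 143 130]
 [106 117 122]
 [108  24 107]] [114  56  68]
(270, 128) [-0.1892 -0.13  ]
(298, 193) [-0.1903 -0.0031]
(300, 196) [-0.1914  0.0031]
(328, 268) [-0.1878  0.1363]
(314.3, 229.9) [-0.1915  0.0672]
grip [0.0074 0.0303]
```

Request:
arm_command:
  deltas:
    - [0,[0.09,0.11,0],[0,0,0.19]]
    - [0,[0.18,0.22,0],[0,0,0.38]]
    - [0,[0.27,0.33,0],[0,0,0.57]]
    - [0,[0.36,0.44,0],[0,0,0.76]]
    - [0,[0.43,0.55,0],[0,0,0.95]]

```text
t: 1.1
tcp_pos: [0.5471, -0.0868, 0.2384]
eef_rot: [[-0.33, 0.944, -0.0], [0.944, 0.33, 0.0], [0.0, -0.0, -1.0]]
force: [0.8, -0.7, -0.3]
gripper_width: 0.0105
finger_force: 0.0
```

Request:
arm_command:
  deltas:
    - [0,[0,0,-0.1],[0,0,0.08]]
    - [0,[0,0,-0.2],[0,0,0.08]]
    - [0,[0,0,-0.3],[0,0,0.08]]
    - [0,[0,0,-0.38],[0,0,0.08]]
    - [0,[0,0,-0.38],[0,0,0.08]]

```text
t: 1.6
tcp_pos: [0.5439, -0.0878, 0.0829]
eef_rot: [[-0.383, 0.924, -0.008], [0.924, 0.383, 0.003], [0.006, -0.006, -1.0]]
force: [0.7, -0.2, 0.3]
gripper_width: 0.0009
finger_force: 0.0
```

```bash
python3 - <<'E'
from h import *
d=shot('scene','s1.png');shot('top','t1.png')
o=bot.get_obs();print(o['t'],o['tcp_pos'],o['eef_rot'].round(3) if hasattr(o['eef_rot'],'round') else o['eef_rot'],o['force'],o['gripper_width'])
E
```

```text
1.7 [ 0.54642298 -0.08875031  0.08745254] [[-0.383  0.924  0.   ]
 [ 0.924  0.383 -0.   ]
 [-0.     0.    -1.   ]] [ 1.09617497 -0.51655857 -0.06160203] 0.00011860930285672363
```

View pics/s1.png

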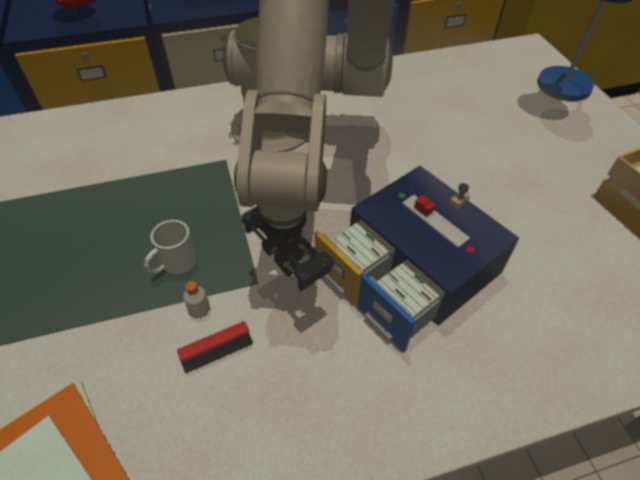

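The scene view shows the closed gripper in front of the yellow drawer at about (300,270), clear of the glue bottle, stapler and mug. Both drawers are still out.

Request:
arm_command:
  deltas:
    - [0,[0.09,0.04,0],[0,0,0]]
    - [0,[0.075,0.075,0],[0,0,0]]
    - [0,[0.06,0.11,0],[0,0,0]]
    - [0,[0.045,0.147,0],[0,0,0]]
    - [0,[0.033,0.177,0],[0,0,0]]

```text
t: 2.2
tcp_pos: [0.5584, -0.0166, 0.0875]
eef_rot: [[-0.383, 0.924, 0.001], [0.924, 0.383, -0.0], [-0.0, 0.0, -1.0]]
force: [1.3, -0.1, 0.3]
gripper_width: 0.0006
finger_force: 0.0
```

Request:
arm_command:
  deltas:
    - [0,[-0.015,0.035,0],[0,0,0]]
    - [0,[-0.03,0.07,0],[0,0,0]]
    - [0,[-0.045,0.105,0],[0,0,0]]
    - [0,[-0.06,0.14,0],[0,0,0]]
    - [0,[-0.075,0.175,0],[0,0,0]]

```text
t: 2.7
tcp_pos: [0.5294, 0.0524, 0.0874]
eef_rot: [[-0.383, 0.924, 0.002], [0.924, 0.383, -0.001], [-0.002, 0.002, -1.0]]
force: [3.2, -4.3, 1.0]
gripper_width: 0.0004
finger_force: 2.6
```

Request:
arm_command:
  deltas:
    - [0,[-0.006,0.014,0],[0,0,0]]
    - [0,[-0.011,0.027,0],[0,0,0]]
    - [0,[-0.017,0.04,0],[0,0,0]]
    - [0,[-0.021,0.05,0],[0,0,0]]
    - [0,[-0.021,0.05,0],[0,0,0]]

```text
t: 3.2
tcp_pos: [0.5212, 0.0717, 0.0869]
eef_rot: [[-0.383, 0.924, 0.001], [0.924, 0.383, -0.001], [-0.002, 0.0, -1.0]]
force: [1.3, -6.9, 3.8]
gripper_width: 0.0003
finger_force: 3.1
```

Request:
arm_command:
  deltas:
    - [0,[-0.002,0.005,0],[0,0,0]]
    - [0,[-0.004,0.01,0],[0,0,0]]
    - [0,[-0.004,0.01,0],[0,0,0]]

```text
t: 3.5
tcp_pos: [0.5212, 0.0719, 0.0871]
eef_rot: [[-0.383, 0.924, 0.004], [0.924, 0.383, -0.008], [-0.009, 0.001, -1.0]]
force: [7.2, -30.9, -2.2]
gripper_width: 0.0005
finger_force: 15.3
```

Request:
arm_command:
  deltas:
    - [0,[0.021,-0.05,0],[0,0,0]]
    - [0,[0.063,-0.15,0],[0,0,0]]
    - [0,[0.11,-0.265,0],[0,0,0]]
    - [0,[0.11,-0.265,0],[0,0,0]]

```text
t: 3.9
tcp_pos: [0.5646, -0.034, 0.0863]
eef_rot: [[-0.378, 0.926, 0.001], [0.926, 0.378, -0.0], [-0.0, 0.0, -1.0]]
force: [0.0, 0.9, 0.2]
gripper_width: 0.0002
finger_force: 0.0
```

Request:
arm_command:
  deltas:
    - [0,[0.1,0.042,0],[0,0,0]]
    - [0,[0.2,0.084,0],[0,0,0]]
    - [0,[0.309,0.13,0],[0,0,0]]
    - [0,[0.309,0.13,0],[0,0,0]]

```text
t: 4.3
tcp_pos: [0.6897, 0.0252, 0.085]
eef_rot: [[-0.385, 0.923, 0.001], [0.923, 0.385, 0.001], [0.001, 0.001, -1.0]]
force: [0.2, -0.3, -0.9]
gripper_width: 0.0004
finger_force: 0.0
```

```bash
python3 - <<'E'
from h import *
d=shot('top','t2.png')
o=bot.get_obs();print(o['t'],o['tcp_pos'],o['force'])
X=np.array([-.387,.922]);Y=np.array([-.922,-.387]);O=np.array([.5345,.213]);q=o['tcp_pos'][:2]-O;print(q@X,q@Y)
E
```

```text
4.35 [0.68748134 0.02421192 0.08487982] [-0.35738026 -0.14177279 -0.3968607 ]
-0.23326638694712518 -0.06798781291131856
```

View pics/t2.png

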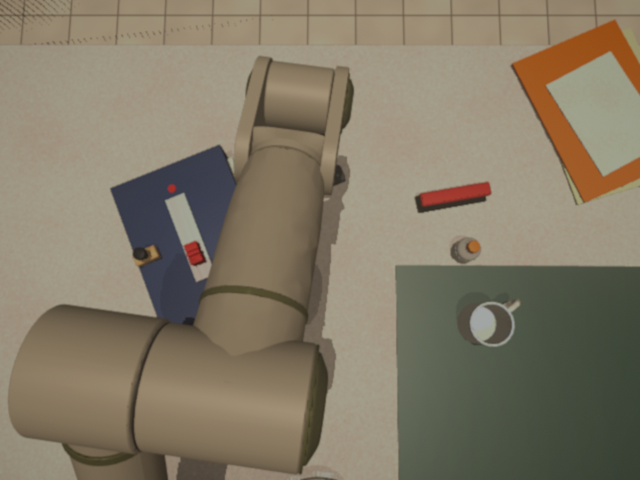

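The arm hides the drawers, but the desk objects and the grip at (195,253) haven't moved. The tool is in line with the blue front, so I'll push it next.

Request:
arm_command:
  deltas:
    - [0,[-0.02,0.046,0],[0,0,0]]
    - [0,[-0.036,0.085,0],[0,0,0]]
    - [0,[-0.052,0.122,0],[0,0,0]]
    - [0,[-0.067,0.16,0],[0,0,0]]
    - [0,[-0.0825,0.196,0],[0,0,0]]

```text
t: 4.85
tcp_pos: [0.6521, 0.1013, 0.0868]
eef_rot: [[-0.383, 0.924, -0.001], [0.924, 0.383, -0.001], [-0.001, -0.001, -1.0]]
force: [3.0, -5.4, -3.3]
gripper_width: 0.0002
finger_force: 2.7
```

Request:
arm_command:
  deltas:
    - [0,[-0.006,0.014,0],[0,0,0]]
    - [0,[-0.011,0.026,0],[0,0,0]]
    - [0,[-0.016,0.038,0],[0,0,0]]
    - [0,[-0.02,0.048,0],[0,0,0]]
    - [0,[-0.02,0.048,0],[0,0,0]]

```text
t: 5.35
tcp_pos: [0.6459, 0.1204, 0.0869]
eef_rot: [[-0.383, 0.924, 0.0], [0.924, 0.383, 0.001], [0.001, 0.001, -1.0]]
force: [0.8, -0.1, -0.5]
gripper_width: 0.0006
finger_force: 0.0
```

Request:
arm_command:
  deltas:
    - [0,[-0.002,0.005,0],[0,0,0]]
    - [0,[-0.004,0.009,0],[0,0,0]]
    - [0,[-0.004,0.009,0],[0,0,0]]

```text
t: 5.65
tcp_pos: [0.6446, 0.1236, 0.0869]
eef_rot: [[-0.383, 0.924, 0.001], [0.924, 0.383, 0.0], [-0.0, 0.001, -1.0]]
force: [1.5, -1.4, 0.8]
gripper_width: 0.0005
finger_force: 0.9
```

Request:
arm_command:
  deltas:
    - [0,[-0.002,0.005,0],[0,0,0]]
    - [0,[-0.003,0.008,0],[0,0,0]]
    - [0,[-0.003,0.008,0],[0,0,0]]

```text
t: 5.95
tcp_pos: [0.6445, 0.1238, 0.087]
eef_rot: [[-0.382, 0.924, 0.003], [0.924, 0.382, -0.004], [-0.005, 0.001, -1.0]]
force: [6.4, -13.9, -0.7]
gripper_width: -0.0
finger_force: 7.9
```

Request:
arm_command:
  deltas:
    - [0,[0.02,-0.048,0],[0,0,0]]
    - [0,[0.058,-0.138,0],[0,0,0.0]]
    - [0,[0.058,-0.138,0.11],[0,0,0]]
    - [0,[0.058,-0.138,0.23],[0,0,0]]
    - [0,[0.058,-0.138,0.35],[0,0,0]]

```text
t: 6.45
tcp_pos: [0.6661, 0.0708, 0.2281]
eef_rot: [[-0.382, 0.924, -0.001], [0.924, 0.382, 0.001], [0.002, -0.001, -1.0]]
force: [0.9, -0.5, 0.6]
gripper_width: 0.0001
finger_force: 0.0
```

```bash
python3 - <<'E'
from h import *
d=shot('scene','s3.png')
o=bot.get_obs();print(o['t'],o['tcp_pos'],o['force'])
E
```

```text
6.5 [0.66827231 0.07094093 0.23761564] [ 0.50573052 -0.08528497  7.27794736]
```

View pics/s3.png

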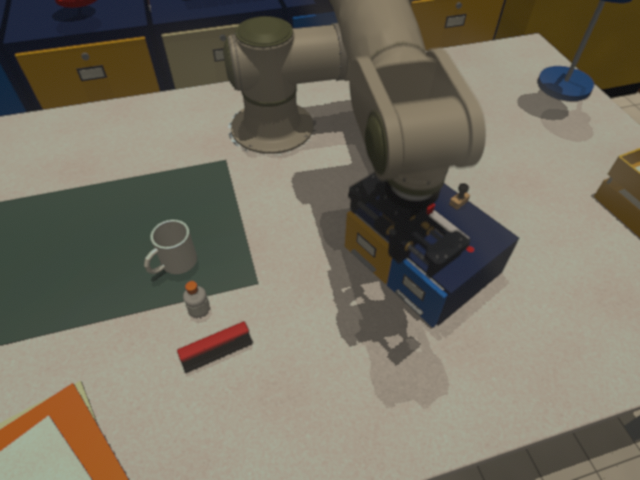

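Both drawer fronts are flush with the cabinet, yellow at (365,245) and blue at (420,285), and the desk objects are untouched. Next is the slide.

Request:
arm_command:
  deltas:
    - [0,[-0.1,0.046,0],[0,0,0]]
    - [0,[-0.2,0.092,0],[0,0,0]]
    - [0,[-0.3,0.138,0],[0,0,0]]
    - [0,[-0.4,0.184,0],[0,0,0]]
    - [0,[-0.5,0.23,0],[0,0,0]]

```text
t: 7.0
tcp_pos: [0.4646, 0.1638, 0.2264]
eef_rot: [[-0.382, 0.924, -0.001], [0.924, 0.382, 0.001], [0.001, -0.0, -1.0]]
force: [0.5, 1.3, 0.3]
gripper_width: 0.0005
finger_force: 0.0
```

Request:
arm_command:
  deltas:
    - [0,[-0.095,0.042,0],[0,0,0]]
    - [0,[-0.095,0.042,0],[0,0,0]]

```text
t: 7.2
tcp_pos: [0.4251, 0.1817, 0.2269]
eef_rot: [[-0.385, 0.923, -0.001], [0.923, 0.385, 0.001], [0.002, -0.001, -1.0]]
force: [-0.4, 1.4, -0.2]
gripper_width: 0.0002
finger_force: 0.0
```

```bash
python3 - <<'E'
from h import *
d=shot('scene','s4.png')
o=bot.get_obs();print(o['t'],o['tcp_pos'],o['eef_rot'],o['force'])
X=np.array([-.387,.922]);Y=np.array([-.922,-.387]);O=np.array([.5345,.213]);q=o['tcp_pos'][:2]-O;print(q@X,q@Y)
s=dict(np.load('scene0.npz'))
for c,a,r in blobs(s,(0,160,90),(8,255,255))+blobs(s,(50,100,60),(80,255,255),8):
    if c[0]>380:
        for z in(.12,.145):
            p=ray(s,*c,z)[:2]-O; print(c.round(1),a,z,(p@X).round(4),(p@Y).round(4))
E
```

```text
7.25 [0.42722773 0.18086875 0.22705372] [[-3.84510461e-01  9.23120603e-01  2.39222883e-04]
 [ 9.23120381e-01  3.84510151e-01  8.40258722e-04]
 [ 6.83676512e-04  5.43919788e-04 -9.99999618e-01]] [ 0.11426161 -0.78693517 -0.09431747]
0.011889357348940116 0.1113398273574564
[425.2 202.8] 122 0.12 0.0294 0.0459
[425.2 202.8] 122 0.145 0.0087 0.0324
[469.8 248.8] 16 0.12 0.007 -0.092
[469.8 248.8] 16 0.145 -0.0129 -0.1009
[401.5 195.2] 39 0.12 0.0064 0.0924
[401.5 195.2] 39 0.145 -0.0135 0.0773
```

View pics/s4.png

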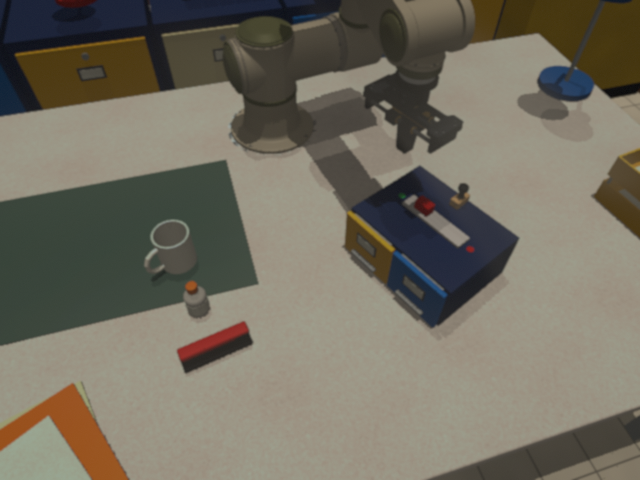

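Both drawers are flush, and the grip is at (425,205). The tool is above the green-dot side with space to come down.

Request:
arm_command:
  deltas:
    - [0,[0.004,-0.01,-0.1],[0,0,0]]
    - [0,[0.004,-0.01,-0.18],[0,0,0]]
    - [0,[0.004,-0.01,-0.23],[0,0,0]]
    - [0,[0.004,-0.01,-0.23],[0,0,0]]

```text
t: 7.65
tcp_pos: [0.4297, 0.1754, 0.1324]
eef_rot: [[-0.382, 0.924, -0.005], [0.924, 0.382, -0.0], [0.002, -0.005, -1.0]]
force: [-1.1, -0.6, 0.6]
gripper_width: 0.0004
finger_force: 0.0
```

Request:
arm_command:
  deltas:
    - [0,[0.03,0.012,0],[0,0,0]]
    - [0,[0.06,0.025,0],[0,0,0]]
    - [0,[0.09,0.038,0],[0,0,0]]
    - [0,[0.12,0.05,0],[0,0,0]]
    - [0,[0.138,0.058,0],[0,0,0]]

```text
t: 8.15
tcp_pos: [0.4866, 0.1993, 0.1357]
eef_rot: [[-0.382, 0.924, 0.001], [0.924, 0.382, 0.0], [-0.0, 0.001, -1.0]]
force: [-1.7, -1.4, 1.3]
gripper_width: 0.0002
finger_force: 1.2
```

Request:
arm_command:
  deltas:
    - [0,[0.025,0.01,0],[0,0,0]]
    - [0,[0.05,0.021,0],[0,0,0]]
    - [0,[0.075,0.032,0],[0,0,0]]
    - [0,[0.1,0.042,0],[0,0,0]]
    - [0,[0.115,0.048,0],[0,0,0]]

```text
t: 8.65
tcp_pos: [0.5321, 0.2185, 0.1354]
eef_rot: [[-0.383, 0.924, 0.001], [0.924, 0.383, 0.0], [-0.0, 0.001, -1.0]]
force: [-1.6, -0.7, 1.8]
gripper_width: 0.0003
finger_force: 1.2
```

Request:
arm_command:
  deltas:
    - [0,[0.007,0.003,0],[0,0,0]]
    - [0,[0.014,0.006,0],[0,0,0]]
    - [0,[0.014,0.006,0],[0,0,0]]

```text
t: 8.95
tcp_pos: [0.537, 0.2209, 0.1348]
eef_rot: [[-0.383, 0.924, 0.001], [0.924, 0.383, 0.0], [-0.0, 0.001, -1.0]]
force: [-0.3, 0.0, -0.2]
gripper_width: 0.0006
finger_force: 0.0
```

Keep stepping until the stop shows in the force.

Request:
arm_command:
  deltas:
    - [0,[0.005,0.002,0],[0,0,0]]
    - [0,[0.01,0.004,0],[0,0,0]]
    - [0,[0.01,0.004,0],[0,0,0]]

```text
t: 9.25
tcp_pos: [0.5409, 0.2227, 0.1347]
eef_rot: [[-0.383, 0.924, 0.0], [0.924, 0.383, 0.0], [0.0, 0.0, -1.0]]
force: [-0.2, -0.9, 0.9]
gripper_width: 0.0004
finger_force: 0.4
```

Request:
arm_command:
  deltas:
    - [0,[0.005,0.002,0],[0,0,0]]
    - [0,[0.01,0.004,0],[0,0,0]]
    - [0,[0.01,0.004,0],[0,0,0]]

```text
t: 9.55
tcp_pos: [0.5447, 0.2242, 0.1347]
eef_rot: [[-0.383, 0.924, -0.001], [0.924, 0.383, -0.0], [0.0, -0.001, -1.0]]
force: [-2.7, -0.4, 2.0]
gripper_width: 0.0006
finger_force: 1.8
```

Request:
arm_command:
  deltas:
    - [0,[0.005,0.002,0],[0,0,0]]
    - [0,[0.005,0.002,0],[0,0,0]]

```text
t: 9.75
tcp_pos: [0.5449, 0.2243, 0.1348]
eef_rot: [[-0.383, 0.924, -0.006], [0.924, 0.383, -0.002], [0.0, -0.006, -1.0]]
force: [-14.9, -6.8, 9.4]
gripper_width: 0.0001
finger_force: 8.6
```

Request:
arm_command:
  deltas:
    - [0,[-0.035,-0.015,0],[0,0,0]]
    - [0,[-0.07,-0.03,0],[0,0,0]]
    - [0,[-0.07,-0.03,0.1],[0,0,0]]
    - [0,[-0.07,-0.03,0.2],[0,0,0]]
    - [0,[-0.12,-0.05,0.25],[0,0,0]]

```text
t: 10.25
tcp_pos: [0.5006, 0.2053, 0.2378]
eef_rot: [[-0.383, 0.924, 0.006], [0.924, 0.383, 0.001], [-0.001, 0.006, -1.0]]
force: [0.1, 1.1, 0.5]
gripper_width: 0.0004
finger_force: 0.0
```

Request:
arm_command:
  deltas:
    - [0,[-0.1,-0.04,0],[0,0,0]]
    - [0,[-0.15,-0.06,0],[0,0,0]]
    - [0,[-0.15,-0.06,0],[0,0,0]]

```text
t: 10.55
tcp_pos: [0.4375, 0.1807, 0.2354]
eef_rot: [[-0.383, 0.924, 0.001], [0.924, 0.383, 0.0], [-0.0, 0.001, -1.0]]
force: [0.2, -0.7, 0.8]
gripper_width: 0.0005
finger_force: 0.0
```

```bash
python3 - <<'E'
from h import *
d=shot('scene','s5.png')
o=bot.get_obs();print(o['t'],o['tcp_pos'],o['force'])
X=np.array([-.387,.922]);Y=np.array([-.922,-.387]);O=np.array([.5345,.213])
for c,a,r in blobs(d,(0,160,90),(8,255,255)):
    if c[0]>380: p=ray(d,*c,.145)[:2]-O; print(c.round(1),a,(p@X).round(4),(p@Y).round(4))
E
```

```text
10.6 [0.43884139 0.18096618 0.23533036] [-0.06407693  0.8088465   0.49299598]
[454.6 225.3] 142 0.0091 -0.0447
[469.8 248.6] 16 -0.0126 -0.1006
```

View pics/s5.png

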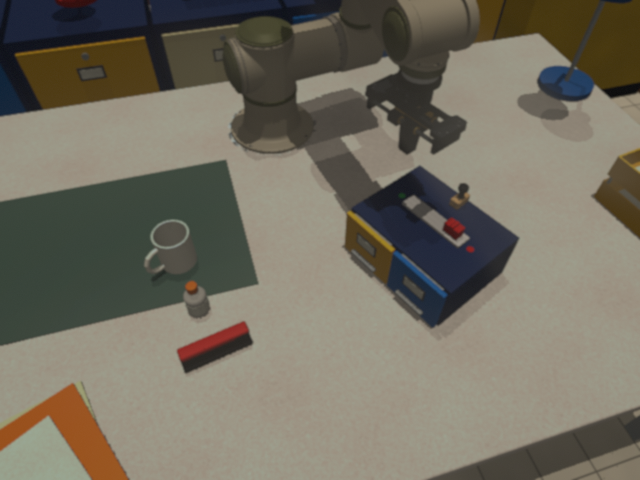

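The grip is at (455,226), which is y = -45 mm, so the slide is locked. Both fronts are flush, the other objects are where they were, and the arm is clear.

```bash
python3 -c "
from plant import bot
print(bot.hand_in())"
```

```text
the job is handed in; nothing more can be done
None
```

The yellow and blue drawers were pushed fully home to their stops, then the red slide to its stop by the red dot; the mug, stapler, glue bottle and stamp were left where they stood, and the job was handed in at about 10.6 s.

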